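# Close the drying cabinet on a freshly painted bowl and start it

### The arm

A 6-joint arm with a two-finger parallel gripper is mounted at the origin on the work surface. World frame = base frame: x ahead of the robot, y to its left, z up, the work surface at z = 0. Lengths are in m, angles in rad, forces in N, time in s.
With the tool pointing down it reaches from about 0.375 to 0.825 m from the base axis. Payload 5.5 kg.
Tool frame: the origin (TCP) lies at the very end of the fingers, on their centre line; the grasp point (between the pads) lies 19 mm behind it (manip.hold_point_z is the distance from the TCP to the grasp point, in m); z points along the fingers, y is the line along which they close (so a half turn about z gives the same grasp; the last joint's range is limited). The gripper opens to 85 mm and grips with 20 to 120 N. Pads are 22 mm wide; open, the fingers measure 114 mm over their backs; the gripper's body (76 mm by 85 mm) begins 54 mm behind the grasp point. The pads swing forward as they close: fully open they stand 13 mm farther back than shut.
Start: joints at [-1.205, 0.314, -0.047, 1.21, 0, 1.571], TCP at [0.215, -0.56, 0.231] pointing down, gripper open.
Joint ranges: [-2.67, 2.67], [-0.69, 1.73], [-1.03, 1.25], [-2.08, 2.16], [-1.42, 1.45], [-3.14, 3.14]. Speed limits (rad/s): [2.39, 2.39, 3.01, 3.14, 3.14, 3.14].

### API

Orientations are given as a rotation vector (axis times angle).
In Python, from cell import manip gives the robot as it stands. The module is installed in compiled form; this text tells all that it offers.
- The arm moves only by the tool servo_tool, never from a script. Its argument "motion" is a list of rows, each a list of 6 numbers: the shift along the tool's x, y, z in cm, then the turn, a rotation vector about the tool's x, y, z in degrees. In form: [[dx, dy, dz, wx, wy, wz], ...]. A call has 1 to 20 rows; each row is the pose to reach, as a shift and turn from the pose commanded when the call began, along the tool's axes at that moment; what a row does not reach only later rows make up. A row lasts 1/10 s, in which the tool goes at most 50 mm and 8.59 degrees, less where a joint would pass 70% of its speed; a pose out of reach is approached as far as the arm can. A call with a gripper value outside its range is refused whole. "grip" is the opening, from 0 (shut) to 1 (fully open), set as the call begins (left out, the last holds). The fingers move at their own pace and stop on an object; "newtons" is the grip in N (left out, the last holds). Time passes only in rows, so rows that repeat a pose let the fingers close. It gives the time, the measured TCP pose, the force and the opening at its end, in the units of the state.
- manip.state(): the state, without advancing time (a new reading comes with each control period).
- manip.snapshot(name): name is "scene" or "top" or "wrist"; returns a dict with "pixels" (384x512x3 uint8, red, green, blue), "fx", "fy", "cx", "cy" (pixels), "R" (3x3) and "t" (3): a world point X has camera coordinates R X + t. Camera axes: x right, y down, z forward; pixel columns grow to the right and rows downward; lengths in m; the calibration is good to about 2 mm. A picture is of the moment at which its call begins. There is no depth.
- manip.job_done(): hands the job in, once; it reports no verdict.
The state is a dict: "time": time; "joint_pos": joint angles; "qvel": joint speeds; "joint_torque": joint torques, N m; "tcp_pos": TCP position; "eef_rot": TCP orientation; "ft_force": force on the tool from outside, world axes, zero at the start; "ft_torque": the same for the moment, N m; "gripper_width": finger opening in m.
Only numpy, scipy, OpenCV 4.12 (cv2) and the standard library are available. Lean on these libraries where they do the work, as an engineer would, in place of code of your own. Each camera call takes 0.05 s, during which the arm holds its last target. There are 200 camera calls.

### The job

Using only the fingertips, gently push the drying cabinet's drawer fully home with the painted bowl standing in it, and push the roof flap down flat. Once both are shut, press the round button on the control box right down to start the drying, then let go of it. The paint is wet, so do not touch the bowl, and leave everything else on and around the cabinet where it stands.

Things in the scene. Friction and masses are not known exactly. Their poses are not given: they have to be found in the camera images.
- cabinet: low plywood drying cabinet, fixed to the table, 240 deep (x) x 260 wide (y) x 140 mm high (z, roof top). Origin: centre of its underside. Its x axis points from its front to its back (away from the robot, turned up to about 12 degrees), z up. The roof has a square opening near the front that the flap covers
- drawer_front (a point): middle of the drawer's outer front face, 95 mm above the table; rides with the drawer. Axes as the cabinet's: pushing along +x shuts it; shut, it lies 136 mm in front of the cabinet's origin. The front panel is 252 mm wide, from 20 to 128 mm above the table. Below this point, 46 mm above the table, a 24 mm round steel knob sticks out 22 mm
- drawer_floor (a point): centre of the drawer's inner floor, 26 mm above the table; rides with the drawer. The drawer is open above, inside 182 mm long (x) and 204 mm wide (y), side walls 58 mm and the front 110 mm above the drawer's underside
- drawer (a joint): how far the drawer is out, in m: 0 shut, up to 0.13; starts 0.065 to 0.11. It slides with about 1.5 N friction plus light damping, and stays where it is left
- flap_hinge (a point): middle of the flap's hinge line, on the roof top, 140 mm above the table; fixed to the cabinet, axes as its. The hinge runs along y. The flap is a plain board, 100 mm from hinge to free edge, 190 mm wide, 8 mm thick; shut, it lies flat on the roof from the hinge towards -x (the robot), its top face 148 mm above the table
- flap_edge (a point): middle of the flap's free edge, on its outer (upper when shut) face; rides with the flap
- flap (a joint): flap angle a in rad: 0 shut flat, grows as the free edge rises and swings back, away from the robot; starts 1.0 to 1.3. The outer face looks along (sin a, 0, cos a) in the cabinet's axes, so up and back. The stiff hinge (0.14 N m) stays at any angle; push the outer face forward and down to close it
- control: grey control box, fixed to the table, 90 x 90 mm, 50 mm high, left or right of the drawer. Origin: centre of its underside
- start_top (a point): centre of the top face of the round black push button (32 mm across) on top of the control box; presses straight down. It moves with the button
- start (a joint): button travel in m: 0 up, 0.006 fully down; spring, 3.5 N fully down, rises again when let go
- bowl: freshly painted white bowl, loose, 90 mm across, 52 mm tall, standing in the drawer. Origin: centre of its foot; z up
- brush_jar: round blue glazed jar, 72 mm across and 90 mm tall, with three brushes standing in it up to 220 mm above the table; stands on one side of the cabinet's drawer, the control box on the other. Bystander. Origin: centre of its underside
- pot_a: closed grey paint pot, 42 mm across, 45 mm tall, on the table. Bystander. Origin: centre of its underside
- pot_b: closed grey paint pot like pot_a, on the table close to the open drawer, between it and the things beside it. Bystander. Origin: centre of its underside
- pot_c: closed grey paint pot like pot_a, on the table. Bystander. Origin: centre of its underside
- mug: white mug, 76 mm across, 85 mm tall, on the table beside the cabinet. Bystander. Origin: centre of its underside
- bisque_bowl: unglazed terracotta bowl, 110 mm across, 60 mm tall, on the table beside the cabinet. Bystander. Origin: centre of its underside
- roof_cup: small white cup, 56 mm across, 45 mm tall, standing on the cabinet roof behind the flap's hinge. Bystander. Origin: centre of its underside
Mind the look-alikes: they are no part of the job. Leave any blue or yellow look-alike of the control alone.

How it is judged:
By the outcome, as a careful person would: the job done as asked, in the order asked, and still so for the second after the job is handed in, with the robot touching nothing.
It also fails if it takes over 64 s, if anything falls off the work surface, if the arm or the gripper's body presses on something with over 40 N, if the wrist force passes 120 N, or if a joint passes its speed limit or range.

## Working session

There is one attempt and no reset: what is moved stays moved. The work goes in short steps, Python scripts to look and compute and a tool call to move; the robot and the scene stay as the last step left them, time stands still between calls to the robot, and variables do not carry over. Pictures are saved under pics/ and viewed, on a budget of 10 in all, crops included, one or two more only if the job needs it, and the job is handed in when it is done.

Besides the shell and the picture viewer there is one more tool, called after "Emit:" as name(argument=value, ...), one argument or row to a line, values as JSON. servo_tool: Moves the arm, as the interface text tells. Its arguments: {"type":"object","properties":{"motion":{"type":"array","items":{"type":"array","items":{"type":"number"}}},"grip":{"type":"number"},"newtons":{"type":"number"}},"required":["motion"]}

```bash
mkdir -p pics
cat > h.py <<'E'
import numpy as np, cv2, pickle
from cell import manip
def snap(n,f):
    s=manip.snapshot(n); cv2.imwrite('pics/'+f+'.png',s['pixels'][:,:,::-1]); pickle.dump(s,open(f+'.pkl','wb')); return s
def load(f): return pickle.load(open(f+'.pkl','rb'))
def ray(s,u,v):
    R=np.array(s['R']);t=np.array(s['t']);d=R.T@np.array([(u-s['cx'])/s['fx'],(v-s['cy'])/s['fy'],1]);return -R.T@t,d
def onz(s,u,v,z):
    o,d=ray(s,u,v);return o+d*(z-o[2])/d[2]
def proj(s,X):
    c=np.array(s['R'])@np.array(X)+np.array(s['t']);return s['fx']*c[0]/c[2]+s['cx'],s['fy']*c[1]/c[2]+s['cy']
E
python3 - <<'E'
from h import *
a=snap('scene','s0');b=snap('top','t0')
for s in(a,b):print(s['fx'],-np.array(s['R']).T@s['t'],np.array(s['R'])[2])
print(manip.state())
E
```

```text
385.72797508861885 [0.44953267 0.80504822 0.97522574] [ 0.11070817 -0.6244771  -0.7731572 ]
348.444891759977 [0.39497504 0.10283127 1.00935031] [ 0.20735176 -0.01946345 -0.97807281]
{'time': 0.1, 'joint_pos': array([-1.20497463e+00,  3.14132478e-01, -4.79886489e-02,  1.21023104e+00,
       -2.26372545e-05,  1.57083423e+00]), 'qvel': array([ 0.00031661, -0.00131059,  0.00151798,  0.00021394,  0.00031742,
        0.00044143]), 'joint_torque': array([-1.54059326e-04, -5.40767205e+01,  3.40542483e+01,  1.11614619e-02,
        1.04824676e-04, -1.30535523e-05]), 'tcp_pos': array([ 0.21443011, -0.55979709,  0.2305303 ]), 'eef_rot': array([-3.08769633e+00, -5.71096517e-01,  4.79307742e-04]), 'ft_force': array([ 0.33368041, -0.38078159, -0.54774422]), 'ft_torque': array([ 0.01995078, -0.00755562, -0.00451677]), 'gripper_width': 0.08566269213524762}
```

View pics/s0.png

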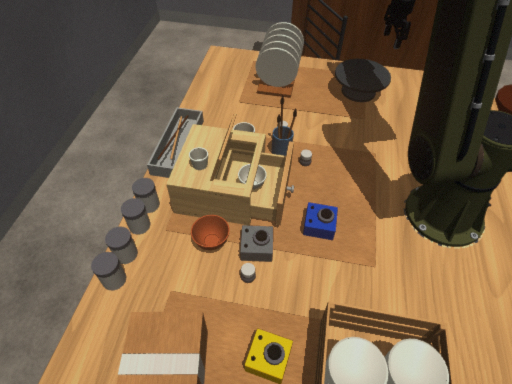

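View pics/t0.png

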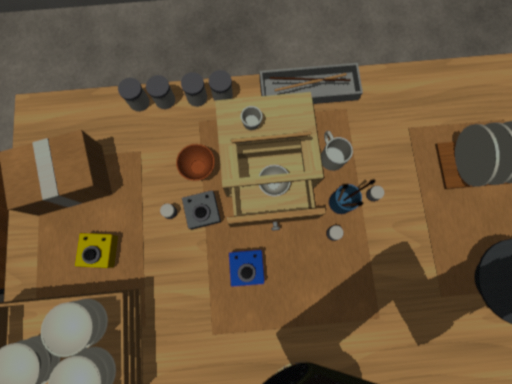

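The scene view shows the cabinet at (230,175), the grey control at (257,243) and the blue look-alike at (320,220). In the top view the cabinet is at (270,155), the control at (201,210), the knob at (276,226) and the jar at (346,198). I'll enlarge both views around the cabinet next.

Run:
```python
from h import *
a=load('t0')['pixels'][85:265,155:395,::-1];b=load('s0')['pixels'][110:290,150:350,::-1]
cv2.imwrite('pics/t0c.png',cv2.resize(a,None,fx=3.33,fy=3.33,interpolation=cv2.INTER_CUBIC))
cv2.imwrite('pics/s0c.png',cv2.resize(b,None,fx=3.33,fy=3.33,interpolation=cv2.INTER_CUBIC))
```

```text
(no output)
```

View pics/t0c.png

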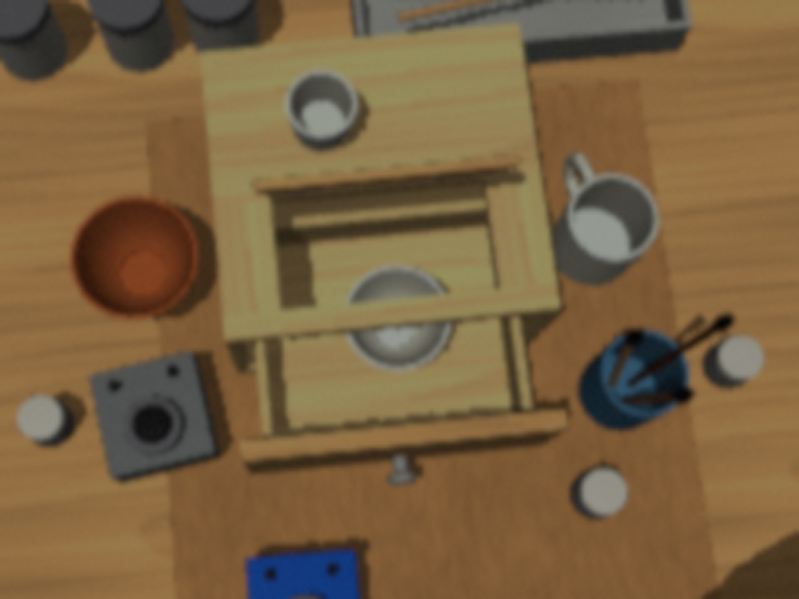

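View pics/s0c.png

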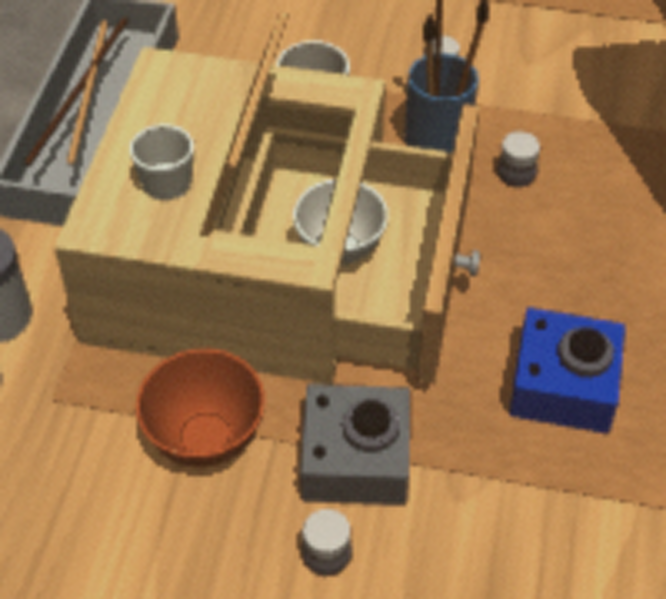

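Top crop: roof corners (203,50), (520,25), (560,305), (225,340). Drawer front top edge runs (245,450) to (565,410), and the button is at (153,424). The flap is seen almost edge-on, with its free edge at (255,185) to (520,160). Scene crop: button (372,418), flap free edge (288,15) to (232,165).

Run:
```python
from h import *
t=load('t0');s=load('s0');np.set_printoptions(precision=4,suppress=True)
T=lambda u,v,z:onz(t,155+u/3.33,85+v/3.33,z)
S=lambda u,v,z:onz(s,150+u/3.33,110+v/3.33,z)
c=[T(*p,.14) for p in[(203,50),(520,25),(560,305),(225,340)]];print(np.array(c),sum(c)/4)
x=(c[0]+c[1]-c[2]-c[3])/2;y=(c[0]+c[3]-c[1]-c[2])/2;print(np.linalg.norm(x),np.linalg.norm(y),np.degrees([np.arctan2(x[1],x[0]),np.arctan2(-y[0],y[1])]))
print('S roof',[S(*p,.14) for p in[(65,250),(148,50),(382,85),(338,290)]])
print('front top outer',T(245,452,.128),T(565,422,.128),'scene',S(478,110,.128),S(437,312,.128))
print('knob',T(401,478,.046),S(475,263,.046))
def tri(p,q):
    o,d=ray(t,155+p[0]/3.33,85+p[1]/3.33);o2,d2=ray(s,150+q[0]/3.33,110+q[1]/3.33)
    k=np.linalg.lstsq(np.c_[d,-d2],o2-o,rcond=None)[0];return (o+d*k[0]+o2+d2*k[1])/2,np.linalg.norm(o+d*k[0]-o2-d2*k[1])
print('button',tri((153,424),(372,418)))
print('flap edge L,R',tri((255,187),(233,165)),tri((520,163),(287,15)))
print('box corners',[T(*p,.05) for p in[(92,375),(192,352),(217,457),(117,478)]])
for n,p,z in[('pots1',(43,418),.045),('p2',(603,492),.045),('p3',(740,358),.045),('jar',(645,375),.09),('bowl rim',(400,317),.078),('bisque',(136,256),.06),('cup',(323,107),.185),('mug',(612,220),.085),('blue',(305,560),.05)]:print(n,T(*p,z))
```

```text
[[ 0.8266  0.1621  0.14  ]
 [ 0.8251 -0.0961  0.14  ]
 [ 0.5898 -0.0973  0.14  ]
 [ 0.5857  0.1619  0.14  ]] [0.7068 0.0327 0.14  ]
0.23807531334381207 0.2586924597863716 [0.1793 0.2916]
S roof [array([0.8135, 0.1681, 0.14  ]), array([ 0.8191, -0.0887,  0.14  ]), array([ 0.5881, -0.0869,  0.14  ]), array([0.5793, 0.1634, 0.14  ])]
front top outer [0.5001 0.1539 0.128 ] [ 0.5008 -0.0917  0.128 ] scene [ 0.495  -0.0846  0.128 ] [0.4963 0.1603 0.128 ]
knob [0.4767 0.0317 0.046 ] [0.4748 0.0338 0.046 ]
button (array([0.537 , 0.2312, 0.0626]), np.float64(0.0015167150682010343))
flap edge L,R (array([0.6731, 0.1266, 0.2316]), np.float64(0.0012286461530745024)) (array([ 0.6732, -0.0616,  0.2314]), np.float64(0.0026162753562239587))
box corners [array([0.5857, 0.2814, 0.05  ]), array([0.5977, 0.1965, 0.05  ]), array([0.5074, 0.1818, 0.05  ]), array([0.4976, 0.2651, 0.05  ])]
pots1 [0.5538 0.325  0.045 ]
p2 [ 0.4501 -0.1335  0.045 ]
p3 [ 0.5515 -0.2649  0.045 ]
jar [ 0.5373 -0.1693  0.09  ]
bowl rim [0.6056 0.0211 0.078 ]
bisque [0.6829 0.2373 0.06  ]
cup [0.7494 0.0716 0.185 ]
mug [ 0.6705 -0.1628  0.085 ]
blue [0.4173 0.1166 0.05  ]
```

Emit:
servo_tool(
  motion=[
    [0,0,-4,0,0,0],
    [0,0,-7,0,0,0],
    [3,-3,-7,0,0,2],
    [6,-6.5,-7,0,0,4],
    [9,-10,-7,0,0,6],
    [12,-13.5,-7,0,0,8],
    [15,-17,-7,0,0,10],
    [18,-20.5,-7,0,0,12],
    [21,-24,-7,0,0,14],
    [24,-27,-7,0,0,16],
    [27,-30.5,-7,0,0,18],
    [30,-34,-7,0,0,20],
    [33,-37.5,-7,0,0,21],
    [36,-41,-7,0,0,21],
    [39,-44,-7,0,0,21],
    [42.3,-47.4,-7,0,0,21],
    [42.3,-47.4,-7,0,0,21],
    [42.3,-47.4,-7,0,0,21],
    [42.3,-47.4,-7,0,0,21],
  ],
  grip=0,
)

```text
time: 2.0
tcp_pos: [0.4398, 0.0143, 0.3011]
eef_rot: [-3.125, -0.033, 0.002]
ft_force: [0.3, 1.3, 0.5]
gripper_width: -0.0002
```

Emit:
servo_tool(
  motion=[
    [0,0,0,0,0,0],
    [0,0,0,0,0,0],
    [0,0,0,0,0,0],
  ],
)

```text
time: 2.3
tcp_pos: [0.4403, 0.0144, 0.3014]
eef_rot: [-3.125, -0.033, 0.0]
ft_force: [0.5, -0.3, -0.8]
gripper_width: -0.0004
```

Run:
```python
from h import *
snap('wrist','w1');print(manip.state()['tcp_pos'],manip.state()['eef_rot'])
```

```text
[0.4403482  0.01447663 0.30141829] [-3.12497171e+00 -3.36241441e-02  1.57652348e-04]
```

View pics/w1.png

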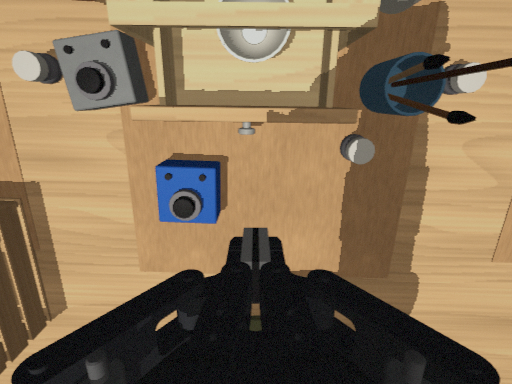

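The drawer front runs (130,120) to (357,122), with the knob at (247,130) and the tips on (256,235). Nothing is in the way, so I'll go down in front of the drawer.

Emit:
servo_tool(
  motion=[
    [0,-1,3,0,0,1],
    [0,-1.9,6,0,0,1],
    [0,-1.9,9,0,0,1],
    [0,-1.9,12,0,0,1],
    [0,-1.9,15,0,0,1],
    [0,-1.9,17,0,0,1],
    [0,-1.9,19,0,0,1],
    [0,-1.9,20.5,0,0,1],
    [0.5,-1.9,21,0,0,1],
    [1,-1.9,21,0,0,1],
    [1.5,-1.9,21,0,0,1],
    [1.5,-1.9,21,0,0,1],
  ],
)

```text
time: 3.55
tcp_pos: [0.4573, 0.0216, 0.0927]
eef_rot: [-3.111, -0.04, -0.002]
ft_force: [-0.2, -0.4, 0.0]
gripper_width: 0.0002
```

Emit:
servo_tool(
  motion=[
    [0,-0.5,0,0,0,0],
    [0,-1,0,0,0,0],
    [0,-1,0,0,0,0],
    [0,-1,0,0,0,0],
  ],
)

```text
time: 3.95
tcp_pos: [0.4552, 0.0263, 0.0921]
eef_rot: [-3.106, -0.051, 0.002]
ft_force: [0.2, -0.0, -0.1]
gripper_width: -0.0003
```

Run:
```python
from h import *
from scipy.spatial.transform import Rotation as R
for i in range(1):
    s=manip.state();print(s['tcp_pos'],R.from_rotvec(s['eef_rot']).as_matrix().round(3),s['joint_pos'].round(3),s['ft_force'])
```

```text
[0.45515776 0.0262898  0.09208444] [[ 0.999  0.033 -0.002]
 [ 0.033 -0.999  0.035]
 [-0.    -0.035 -0.999]] [ 0.032  0.155 -0.59   0.826  0.035  3.141] [ 0.23842863 -0.00533547 -0.11186841]
```

Joint 6 sits at its limit, which explains the shortfall. I'll turn the tool back a quarter turn to get clear of it.

Emit:
servo_tool(
  motion=[
    [-1,0,0,0,0,-5],
    [-1,0,0,0,0,-13],
    [-1,0,0,0,0,-21],
    [-1,0,0,0,0,-29],
    [-1,0,0,0,0,-37],
    [-1,0,0,0,0,-45],
    [-1,0,0,0,0,-53],
    [-1,0,0,0,0,-61],
    [-1,0,0,0,0,-69],
    [-1,0,0,0,0,-77],
    [-1,0,0,0,0,-85],
    [-1,0,0,0,0,-88],
    [-1,0,0,0,0,-88],
    [-1,0,0,0,0,-88],
  ],
)

```text
time: 5.35
tcp_pos: [0.4452, 0.0259, 0.092]
eef_rot: [-2.207, -2.199, -0.037]
ft_force: [0.7, -0.5, -0.4]
gripper_width: 0.0001
```

```bash
cat >> h.py <<'E'
from scipy.spatial.transform import Rotation as Ro
def st():
    s=manip.state();print(s['time'],s['tcp_pos'].round(4),Ro.from_rotvec(s['eef_rot']).as_matrix().round(3).tolist(),s['joint_pos'].round(3),s['ft_force'].round(1))
E
python3 -c "from h import *;st()"
```

```text
5.35 [0.4452 0.0259 0.092 ] [[0.004, 1.0, -0.002], [0.999, -0.004, 0.035], [0.035, -0.002, -0.999]] [ 0.032  0.138 -0.611  0.823  0.035  1.606] [ 0.7 -0.5 -0.4]
```

Emit:
servo_tool(
  motion=[
    [0.4,0,0,0,-2,0],
    [0.8,0.5,0,0,-2,0],
    [0.8,1.2,0,0,-2,0],
    [0.8,1.8,0,0,-2,0],
    [0.8,2.2,0,0,-2,0],
    [0.8,2.6,0,0,-2,0],
    [0.8,3,0,0,-2,0],
    [0.8,3.4,0,0,-2,0],
    [0.8,3.8,0,0,-2,0],
    [0.8,4.2,0,0,-2,0],
    [0.8,4.6,0,0,-2,0],
    [0.8,5,0,0,-2,0],
  ],
)

```text
time: 6.55
tcp_pos: [0.4953, 0.0338, 0.0921]
eef_rot: [-2.222, -2.218, 0.002]
ft_force: [-1.0, -0.2, 0.6]
gripper_width: -0.0001
```

```bash
python3 -c "from h import *;st()"
```

```text
6.55 [0.4953 0.0338 0.0921] [[0.002, 1.0, -0.002], [1.0, -0.002, 0.001], [0.001, -0.002, -1.0]] [ 6.80e-02  2.27e-01 -4.99e-01  8.47e-01  1.00e-03  1.64e+00] [-1.  -0.2  0.6]
```

Emit:
servo_tool(
  motion=[
    [0,0.3,0,0,0,0],
    [0,0.7,0,0,0,0],
    [0,1.1,0,0,0,0],
    [0,1.5,0,0,0,0],
    [0,1.9,0,0,0,0],
    [0,2.3,0,0,0,0],
    [0,2.7,0,0,0,0],
    [0,3.1,0,0,0,0],
    [0,3.5,0,0,0,0],
    [0,3.9,0,0,0,0],
    [0,4.2,0,0,0,0],
    [0,4.5,0,0,0,0],
    [0,4.8,0,0,0,0],
  ],
)

```text
time: 7.85
tcp_pos: [0.5435, 0.0337, 0.0921]
eef_rot: [-2.223, -2.218, 0.001]
ft_force: [-1.6, 1.8, 0.6]
gripper_width: -0.0001
```

```bash
python3 -c "from h import *;st()"
```

```text
7.85 [0.5435 0.0337 0.0921] [[0.002, 1.0, -0.002], [1.0, -0.002, 0.001], [0.001, -0.002, -1.0]] [ 6.100e-02  3.090e-01 -3.870e-01  8.760e-01  1.000e-03  1.634e+00] [-1.6  1.8  0.6]
```

Emit:
servo_tool(
  motion=[
    [0,0.15,0,0,0,0],
    [0,0.3,0,0,0,0],
    [0,0.45,0,0,0,0],
    [0,0.6,0,0,0,0],
    [0,0.7,0,0,0,0],
    [0,0.8,0,0,0,0],
    [0,0.9,0,0,0,0],
  ],
)

```text
time: 8.55
tcp_pos: [0.5524, 0.0337, 0.0921]
eef_rot: [-2.223, -2.218, 0.001]
ft_force: [-1.4, 1.3, 0.5]
gripper_width: 0.0001
```

Run:
```python
from h import *
st();b=snap('top','t2')['pixels'][85:265,155:395,::-1]
cv2.imwrite('pics/t2c.png',cv2.resize(b,None,fx=3.33,fy=3.33,interpolation=cv2.INTER_CUBIC))
```

```text
8.55 [0.5524 0.0337 0.0921] [[0.002, 1.0, -0.002], [1.0, -0.002, 0.001], [0.001, -0.002, -1.0]] [ 6.100e-02  3.240e-01 -3.660e-01  8.830e-01  1.000e-03  1.633e+00] [-1.4  1.3  0.5]
```

View pics/t2c.png

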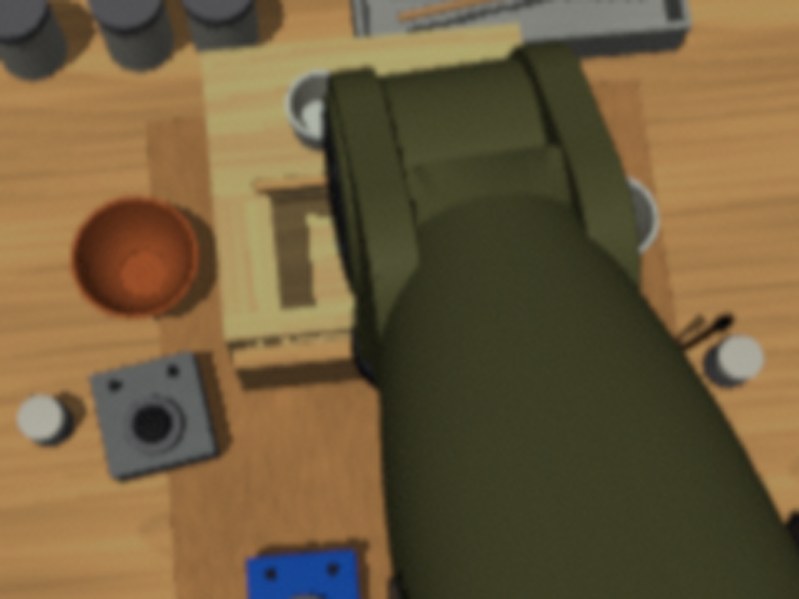

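The drawer front at (240,345) is nearly at the carcass. I'll creep forward until it stops.

Emit:
servo_tool(
  motion=[
    [0,0.1,0,0,0,0],
    [0,0.2,0,0,0,0],
    [0,0.3,0,0,0,0],
  ],
)

```text
time: 8.9
tcp_pos: [0.5545, 0.0336, 0.0919]
eef_rot: [-2.222, -2.217, 0.003]
ft_force: [-7.4, 0.4, 3.7]
gripper_width: 0.0002
```

Emit:
servo_tool(
  motion=[
    [0,0.05,0,0,0,0],
    [0,0.1,0,0,0,0],
    [0,0.1,0,0,0,0],
  ],
)

```text
time: 9.2
tcp_pos: [0.5545, 0.0336, 0.0919]
eef_rot: [-2.221, -2.217, 0.005]
ft_force: [-7.8, 0.9, 5.1]
gripper_width: 0.0002
```

The drawer is home: TCP stopped at 0.5545, as predicted, with 7.5 N. Next I back off and go up and behind the flap.

Emit:
servo_tool(
  motion=[
    [0,-1,0,0,0,0],
    [0,-2.5,0,0,0,0],
    [0,-4,-1,0,0,0],
    [0,-4,-5,0,0,0],
    [0,-4,-9,0,0,0],
    [0,-4,-13,0,0,0],
    [0,-4,-17,0,0,0],
    [0,-4,-21,0,0,0],
    [0,-4,-23,0,0,0],
    [-1,-1,-23,0,0,0],
    [-1.9,3,-23,0,0,0],
    [-1.9,7,-23,0,0,0],
    [-1.9,11,-23,0,0,0],
    [-1.9,14,-23,0,0,0],
    [-1.9,15.7,-23,0,0,0],
    [-1.9,15.7,-23,0,0,0],
    [-1.9,15.7,-23,0,0,0],
  ],
)

```text
time: 10.9
tcp_pos: [0.7134, 0.0141, 0.3213]
eef_rot: [-2.223, -2.218, 0.002]
ft_force: [0.4, -0.5, 0.6]
gripper_width: -0.0002
```

Run:
```python
from h import *
st();b=snap('scene','s3')['pixels'][50:275,120:420,::-1]
cv2.imwrite('pics/s3c.png',cv2.resize(b,None,fx=2.6,fy=2.6,interpolation=cv2.INTER_CUBIC))
```

```text
10.9 [0.7134 0.0141 0.3213] [[0.002, 1.0, -0.002], [1.0, -0.002, 0.0], [0.0, -0.002, -1.0]] [0.02  0.546 0.501 1.528 0.    1.593] [ 0.4 -0.5  0.6]
```

View pics/s3c.png

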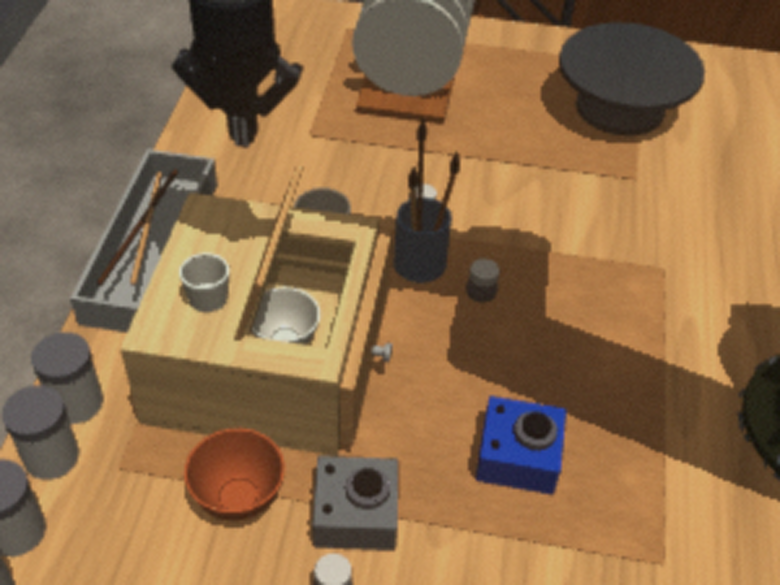

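The drawer is flush in the carcass, the bowl is at (285,315) and the roof cup at (205,280). The tip at (240,140) is above and behind the flap. I'll descend, then sweep forward and down.

Emit:
servo_tool(
  motion=[
    [0,0,3,0,0,0],
    [0,0,6,0,0,0],
    [0,0,8.5,0,0,0],
    [0,0,10,0,0,0],
    [0,0,10.6,0,0,0],
    [0,0,10.6,0,0,0],
  ],
)

```text
time: 11.55
tcp_pos: [0.7124, 0.0142, 0.2159]
eef_rot: [-2.222, -2.218, 0.002]
ft_force: [0.7, 0.4, -0.0]
gripper_width: 0.0003
```

Emit:
servo_tool(
  motion=[
    [0,-0.6,0,0,0,0],
    [0,-1.2,-0.1,0,0,0],
    [0,-1.8,-0.1,0,0,0],
    [0,-2.4,-0.1,0,0,0],
    [0,-2.8,0.1,0,0,0],
    [0,-3.2,0.4,0,0,0],
    [0,-3.6,0.6,0,0,0],
    [0,-3.9,0.85,0,0,0],
    [0,-4.3,1.2,0,0,0],
    [0,-4.7,1.6,0,0,0],
    [0,-5.1,2.05,0,0,0],
    [0,-5.4,2.5,0,0,0],
  ],
)

```text
time: 12.75
tcp_pos: [0.6589, 0.0144, 0.1904]
eef_rot: [-2.222, -2.218, 0.002]
ft_force: [-1.1, 0.6, 2.2]
gripper_width: 0.0001
```

Emit:
servo_tool(
  motion=[
    [0,-0.3,0.5,0,0,0],
    [0,-0.6,1,0,0,0],
    [0,-0.9,1.5,0,0,0],
    [0,-1.1,2,0,0,0],
    [0,-1.25,2.6,0,0,0],
    [0,-1.4,3.1,0,0,0],
    [0,-1.5,3.5,0,0,0],
    [0,-1.6,3.9,0,0,0],
    [0,-1.6,4.1,0,0,0],
  ],
)

```text
time: 13.65
tcp_pos: [0.6429, 0.0144, 0.1493]
eef_rot: [-2.222, -2.218, 0.002]
ft_force: [-1.8, 0.1, 0.9]
gripper_width: 0.0003
```

Emit:
servo_tool(
  motion=[
    [0,0,0.1,0,0,0],
    [0,0,0.2,0,0,0],
    [0,0,0.2,0,0,0],
  ],
)

```text
time: 13.95
tcp_pos: [0.6435, 0.0145, 0.1481]
eef_rot: [-2.223, -2.218, 0.001]
ft_force: [-1.7, -0.3, 1.6]
gripper_width: -0.0002
```

Emit:
servo_tool(
  motion=[
    [0,0,0.1,0,0,0],
    [0,0,0.2,0,0,0],
    [0,0,0.2,0,0,0],
  ],
)

```text
time: 14.25
tcp_pos: [0.6436, 0.0145, 0.1479]
eef_rot: [-2.223, -2.219, -0.0]
ft_force: [-5.1, -1.0, 13.3]
gripper_width: 0.0002
```

The flap is flat: the tip stopped at z=0.148 with 13 N. Now I lift and move over the button.

Emit:
servo_tool(
  motion=[
    [0,0,-1,0,0,0],
    [0,0,-4,0,0,0],
    [0,0,-8,0,0,0],
    [2.5,-1,-11,0,0,0],
    [6,-3,-11,0,0,0],
    [9.5,-5,-11,0,0,0],
    [13,-7,-11,0,0,0],
    [16.5,-9,-11,0,0,0],
    [20,-10.6,-11,0,0,0],
    [21.6,-10.6,-9,0,0,0],
    [21.6,-10.6,-6,0,0,0],
    [21.6,-10.6,-3,0,0,0],
    [21.6,-10.6,0,0,0,0],
    [21.6,-10.6,2,0,0,0],
    [21.6,-10.6,3,0,0,0],
    [21.6,-10.6,3,0,0,0],
  ],
)

```text
time: 15.85
tcp_pos: [0.537, 0.2304, 0.115]
eef_rot: [-2.222, -2.217, 0.005]
ft_force: [-0.5, -0.6, -0.4]
gripper_width: 0.0002
```

Run:
```python
from h import *
st();p=manip.state()['tcp_pos']
w=snap('wrist','w4');s=snap('scene','s4')
print(proj(w,p),proj(w,[.537,.2312,.0626]))
a=cv2.resize(w['pixels'][:,:,::-1],(480,360));b=cv2.resize(s['pixels'][130:310,130:370,::-1],(480,360),interpolation=cv2.INTER_CUBIC)
cv2.imwrite('pics/c4.png',np.hstack([a[:,60:360],b]))
```

```text
15.85 [0.537  0.2304 0.115 ] [[0.002, 1.0, -0.004], [1.0, -0.002, -0.0], [-0.0, -0.004, -1.0]] [ 4.050e-01  3.580e-01 -2.590e-01  9.570e-01  1.000e-03  1.977e+00] [-0.5 -0.6 -0.4]
(np.float64(253.68520841034643), np.float64(240.57985772221807)) (np.float64(254.34112592935975), np.float64(205.93848329406705))
```

View pics/c4.png

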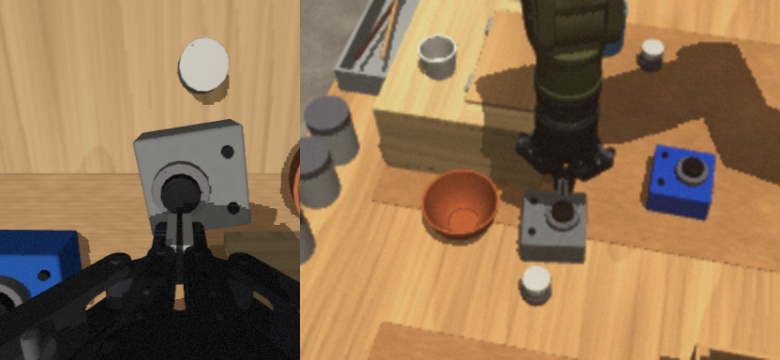

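The button at (180,193) in the left panel is where I predicted it, within 2 px. The flap looks flat and everything else is in place, so I'll press.

Emit:
servo_tool(
  motion=[
    [0,0,2,0,0,0],
    [0,0,3.5,0,0,0],
    [0,0,4.5,0,0,0],
    [0,0,4.9,0,0,0],
    [0,0,5.1,0,0,0],
    [0,0,5.3,0,0,0],
    [0,0,5.5,0,0,0],
    [0,0,5.5,0,0,0],
  ],
)

```text
time: 16.75
tcp_pos: [0.5385, 0.231, 0.0656]
eef_rot: [-2.224, -2.219, -0.003]
ft_force: [-9.3, -4.8, 29.0]
gripper_width: -0.0
```

Emit:
servo_tool(
  motion=[
    [0,0,0.1,0,0,0],
    [0,0,0.2,0,0,0],
    [0,0,0.2,0,0,0],
  ],
)

```text
time: 17.05
tcp_pos: [0.5386, 0.231, 0.0653]
eef_rot: [-2.224, -2.219, -0.004]
ft_force: [-15.4, -5.9, 41.5]
gripper_width: 0.0002
```

Emit:
servo_tool(
  motion=[
    [0,0,0.1,0,0,0],
    [0,0,0.2,0,0,0],
    [0,0,0.2,0,0,0],
  ],
)

```text
time: 17.35
tcp_pos: [0.5387, 0.2311, 0.065]
eef_rot: [2.224, 2.219, 0.005]
ft_force: [-18.9, -8.4, 55.9]
gripper_width: 0.0001
```

It stopped at z=0.065 under high force. I'll back off in small steps and check whether the spring force tapers over 6 mm, which would mean a full press.

Emit:
servo_tool(
  motion=[
    [0,0,-0.5,0,0,0],
    [0,0,-0.9,0,0,0],
    [0,0,-0.9,0,0,0],
  ],
)

```text
time: 17.65
tcp_pos: [0.5387, 0.2311, 0.0678]
eef_rot: [-2.223, -2.219, -0.002]
ft_force: [0.2, 1.0, 1.6]
gripper_width: 0.0
```

Emit:
servo_tool(
  motion=[
    [0,0,-0.1,0,0,0],
    [0,0,-0.1,0,0,0],
    [0,0,-0.1,0,0,0],
  ],
)

```text
time: 17.95
tcp_pos: [0.5384, 0.2311, 0.0672]
eef_rot: [-2.223, -2.218, -0.0]
ft_force: [2.0, 0.3, 3.3]
gripper_width: -0.0001
```

Emit:
servo_tool(
  motion=[
    [0,0,-0.2,0,0,0],
    [0,0,-0.2,0,0,0],
    [0,0,-0.2,0,0,0],
  ],
)

```text
time: 18.25
tcp_pos: [0.5375, 0.2307, 0.069]
eef_rot: [-2.222, -2.218, 0.002]
ft_force: [2.6, 0.5, 1.8]
gripper_width: -0.0002
```

Emit:
servo_tool(
  motion=[
    [0,0,-0.2,0,0,0],
    [0,0,-0.2,0,0,0],
    [0,0,-0.2,0,0,0],
  ],
)

```text
time: 18.55
tcp_pos: [0.5372, 0.2305, 0.071]
eef_rot: [-2.222, -2.218, 0.003]
ft_force: [0.9, 0.2, 1.7]
gripper_width: -0.0004
```

Emit:
servo_tool(
  motion=[
    [0,0,-0.3,0,0,0],
    [0,0,-0.3,0,0,0],
    [0,0,-0.3,0,0,0],
  ],
)

```text
time: 18.85
tcp_pos: [0.5373, 0.2306, 0.074]
eef_rot: [-2.222, -2.218, 0.002]
ft_force: [0.1, -0.2, 0.6]
gripper_width: 0.0003
```

Run:
```python
from h import *
def dark(f,u,v,r):
    s=load(f);g=s['pixels'].max(2);m=(g<45).astype(np.uint8);n,l,st_,c=cv2.connectedComponentsWithStats(m)
    ok=[i for i in range(1,n) if np.hypot(*(c[i]-[u,v]))<r and st_[i,4]>15]
    for i in ok: print(f,st_[i],c[i].round(1))
    return s,ok and c[max(ok,key=lambda i:st_[i,4])]
A=[];B=[]
for f,u,v,r in[('w1',91,80,15),('t0',201,212,8),('s0',261.7,235.5,8)]:
    s,c=dark(f,u,v,r)
    if c is None or len(c)==0:continue
    o,d=ray(s,*c);d/=np.linalg.norm(d);P=np.eye(3)-np.outer(d,d);A.append(P);B.append(P@o)
X=np.linalg.lstsq(np.vstack(A),np.hstack(B),rcond=None)[0];print(X)
print(np.mean([manip.snapshot('wrist') and manip.state()['ft_force'] for _ in range(8)],0))
```

```text
w1 [ 77  67  28  26 512] [89.8 79.5]
t0 [195 207  12  11 105] [200.4 211.9]
s0 [256 231  10  10  56] [260.8 235.7]
[0.53884    0.23273636 0.06326872]
[ 0.06102485 -0.30386752 -0.03280601]
```

Emit:
servo_tool(
  motion=[
    [0,0,-1,0,0,0],
    [0,0,-4,0,0,0],
    [0,0,-8,0,0,0],
    [0,0,-12,0,0,0],
    [0,-4,-15,0,0,0],
    [0,-8,-16,0,0,0],
    [0,-11,-16,0,0,0],
    [0,-11,-16,0,0,0],
    [0,-11,-16,0,0,0],
  ],
)

```text
time: 20.15
tcp_pos: [0.428, 0.2311, 0.2354]
eef_rot: [-2.222, -2.219, -0.001]
ft_force: [-0.2, -0.1, 0.2]
gripper_width: -0.0002
```

Run:
```python
from h import *
st();s=snap('scene','s5');w=snap('wrist','w5')
print(np.mean([manip.snapshot('wrist') and manip.state()['ft_force'] for _ in range(8)],0))
b=cv2.resize(s['pixels'][80:290,130:350,::-1],(440,420),interpolation=cv2.INTER_CUBIC);a=cv2.resize(w['pixels'][:240,:240,::-1],(340,340));a=np.vstack([a,np.zeros((80,340,3),np.uint8)])
cv2.imwrite('pics/c5.png',np.hstack([b,a]))
```

```text
20.15 [0.428  0.2311 0.2354] [[0.001, 1.0, -0.0], [1.0, -0.001, 0.001], [0.001, -0.0, -1.0]] [ 4.940e-01  9.800e-02 -3.060e-01  1.167e+00  1.000e-03  2.066e+00] [-0.2 -0.1  0.2]
[-0.04681537 -0.30488667 -0.17763275]
```

View pics/c5.png

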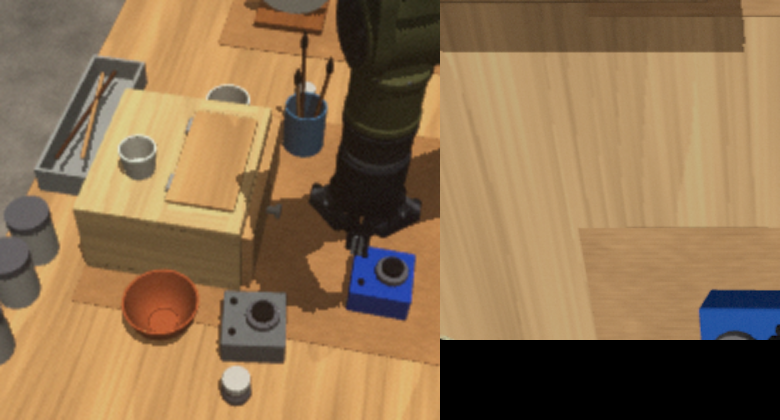

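The flap lies flat at (212,155) and all the others are undisturbed. Vision puts the resting button top at about 63 mm, while the tip stopped at 65.5 mm, so the press may have landed on the collar. I'll take two closer wrist views to measure the height.

Emit:
servo_tool(
  motion=[
    [0,3,0,0,0,0],
    [-2,7,0,0,0,0],
    [-4,10.9,0,0,0,0],
    [-4,10.9,0,0,0,0],
    [-4,10.9,0,0,0,0],
  ],
)

```text
time: 21.15
tcp_pos: [0.5371, 0.19, 0.2335]
eef_rot: [-2.224, -2.215, 0.003]
ft_force: [-0.2, -0.2, 0.2]
gripper_width: 0.0001
```

Run:
```python
from h import *
st();snap('wrist','w6')
```

```text
21.15 [0.5371 0.19   0.2335] [[0.004, 1.0, -0.003], [1.0, -0.004, 0.0], [0.0, -0.003, -1.0]] [ 3.390e-01  2.580e-01 -1.160e-01  1.200e+00  1.000e-03  1.914e+00] [-0.2 -0.2  0.2]
```

Emit:
servo_tool(
  motion=[
    [-3,0,0,0,0,0],
    [-6,0,0,0,0,0],
    [-9,0,0,0,0,0],
    [-9,0,0,0,0,0],
    [-9,0,0,0,0,0],
  ],
)

```text
time: 21.7
tcp_pos: [0.5359, 0.1011, 0.2345]
eef_rot: [-2.222, -2.218, 0.001]
ft_force: [-0.1, 0.7, 0.3]
gripper_width: 0.0002
```

Run:
```python
from h import *
st();snap('wrist','w7')
out=[]
for f in('w6','w7'):
    s=load(f);u,v=proj(s,[.5385,.232,.063]);print(f,u,v,-np.array(s['R']).T@s['t'])
    g=s['pixels'].max(2);n,l,q,c=cv2.connectedComponentsWithStats((g<50).astype(np.uint8))
    for i in range(1,n):
        if np.hypot(*(c[i]-[u,v]))<90 and q[i,4]>15:print(q[i],c[i].round(1))
    x0=int(min(max(u-64,0),384));y0=int(min(max(v-64,0),256))
    print('off',x0,y0);out.append(cv2.resize(s['pixels'][y0:y0+128,x0:x0+128,::-1],(390,390),interpolation=cv2.INTER_CUBIC))
cv2.imwrite('pics/c7.png',np.hstack(out))
```

```text
21.7 [0.5359 0.1011 0.2345] [[0.002, 1.0, -0.002], [1.0, -0.002, 0.001], [0.001, -0.002, -1.0]] [ 1.860e-01  2.110e-01 -1.740e-01  1.187e+00  1.000e-03  1.759e+00] [-0.1  0.7  0.3]
w6 256.1826639298517 132.89864805066682 [0.53876828 0.26641276 0.37559886]
[286 100   8   9  56] [289.7 103.6]
[243 119  28  29 615] [256.3 133.7]
[291 144   8   8  49] [294.9 147.7]
off 192 68
w7 257.10132861255465 44.3751287639418 [0.5372117  0.1773286  0.37665809]
[289   8   9  12  78] [293.6  13.5]
[242  27  32  36 737] [258.2  44.9]
[295  61   9  10  66] [298.9  65.6]
off 193 0
```

View pics/c7.png

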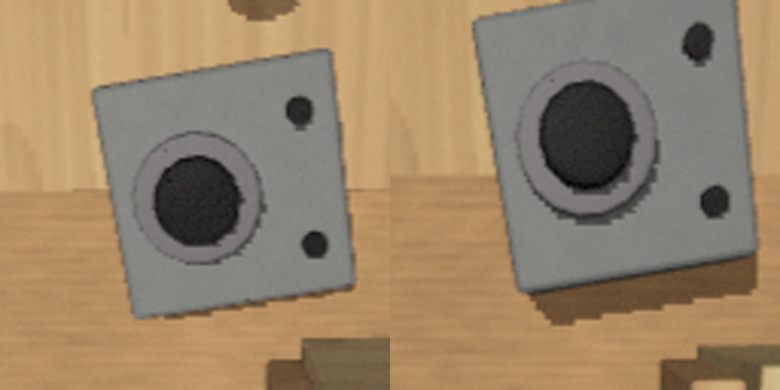

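The button sits proud of a wide, low collar: button at (197,200) and (585,134), two small dots on the box top nearby. I'll triangulate the heights, using the dots as a reference.

Run:
```python
from h import *
a=load('w6');b=load('w7');print(a['fx'],np.array(a['R'])[2])
def tri(p,q):
    o,d=ray(a,*p);o2,d2=ray(b,*q);k=np.linalg.lstsq(np.c_[d,-d2],o2-o,rcond=None)[0];return o+d*k[0]
print('dots',tri((289.7,103.6),(293.6,13.5)),tri((294.9,147.7),(298.9,65.6)))
print('button mask',tri((256.3,133.7),(258.2,44.9)),'eye',tri((256.6,133.6),(257,44)))
print('ring',tri((257,133),(257.6,45)))
for s,w in((a,28),(b,31)):print('by size z',-(np.array(s['R']).T@s['t'])[2], s['fx']*.032/w)
# box corners as reference, eye
off=lambda x,y,k:((x-390*k)/3.047+(192,193)[k],y/3.047+(68,0)[k])
print('corner',tri(off(135,318,0),off(522,291,1)),tri(off(355,287,0),off(755,252,1)))
# apparent radial: button top edges bottom
print('bottom edge/top edge',tri(off(197,244,0),off(586,189,1)),tri(off(197,156,0),off(586,81,1)))
```

```text
277.4574160373427 [-0.00505793 -0.30217941 -0.95323765]
dots [0.57619682 0.26287175 0.04975444] [0.58386893 0.21337209 0.0506977 ]
button mask [0.53862901 0.2312872  0.06447937] eye [0.53895989 0.23166253 0.0668522 ]
ring [0.5394116  0.23170412 0.06135334]
by size z 0.3755988550355631 0.3170941897569631
by size z 0.37665808988016575 0.28640765526435374
corner [0.51415507 0.18295022 0.04759839] [0.60073991 0.19603714 0.05082332]
bottom edge/top edge [0.53898929 0.2153272  0.06451722] [0.53904874 0.24707237 0.06729893]
```

The button rests at about 65–67 mm (±3), which doesn't settle it. I'll press again slowly, averaging the force at each step, to see where the spring begins and where it ends.

Emit:
servo_tool(
  motion=[
    [4,0.1,0,0,0,0],
    [8,0.3,0,0,0,0],
    [12,0.3,0,0,0,0],
    [13,0.3,2,0,0,0],
    [13,0.3,6,0,0,0],
    [13,0.3,10,0,0,0],
    [13,0.3,13,0,0,0],
    [13,0.3,15,0,0,0],
    [13,0.3,16,0,0,0],
    [13,0.3,16,0,0,0],
    [13,0.3,16,0,0,0],
  ],
)

```text
time: 22.85
tcp_pos: [0.54, 0.2316, 0.0751]
eef_rot: [-2.222, -2.219, -0.0]
ft_force: [0.4, -0.3, 0.7]
gripper_width: -0.0002
```

```bash
cat > f.py <<'E'
from h import *
F=[];P=[];T=[]
for _ in range(8):
    manip.snapshot('wrist');s=manip.state();F.append(s['ft_force']);P.append(s['tcp_pos']);T.append(s['ft_torque'])
print(np.mean(P,0).round(4),np.mean(F,0).round(2),np.mean(T,0).round(3))
E
python3 f.py
```

```text
[0.5404 0.2311 0.0753] [ 0.02 -0.17  0.12] [ 0.012  0.028 -0.009]
```

Emit:
servo_tool(
  motion=[
    [0,-0.1,0.2,0,0,0],
    [0,-0.1,0.4,0,0,0],
    [0,-0.1,0.4,0,0,0],
  ],
)

```text
time: 23.55
tcp_pos: [0.5387, 0.2307, 0.0701]
eef_rot: [-2.223, -2.218, 0.001]
ft_force: [-1.2, 0.2, 1.7]
gripper_width: 0.0001
```

```bash
python3 f.py
```

```text
[0.5387 0.2307 0.0702] [0.26 0.37 1.42] [ 0.004 -0.059 -0.   ]
```

Emit:
servo_tool(
  motion=[
    [0,0,0.2,0,0,0],
    [0,0,0.2,0,0,0],
  ],
)

```text
time: 24.15
tcp_pos: [0.5387, 0.2307, 0.0681]
eef_rot: [-2.223, -2.218, 0.001]
ft_force: [0.2, -0.8, 2.7]
gripper_width: 0.0
```

```bash
python3 f.py
```

```text
[0.5387 0.2307 0.0682] [ 0.34 -0.19  2.21] [-0.039 -0.089 -0.013]
```

Emit:
servo_tool(
  motion=[
    [0,0,0.2,0,0,0],
    [0,0,0.2,0,0,0],
  ],
)

```text
time: 24.75
tcp_pos: [0.5387, 0.2307, 0.0662]
eef_rot: [-2.223, -2.218, 0.001]
ft_force: [0.6, -0.6, 2.5]
gripper_width: -0.0001
```

```bash
python3 f.py
```

```text
[0.5387 0.2307 0.0662] [ 0.45 -0.4   3.43] [-0.054 -0.135  0.028]
```

The force ramps 1.4, 2.2, 3.4 N at about 0.5 N/mm, reaching the rated 3.5 N right at the 65.5 mm stop. So the stop is the button's full travel. I'll finish this press gently and release.

Emit:
servo_tool(
  motion=[
    [0,0,0.1,0,0,0],
    [0,0,0.2,0,0,0],
    [0,0,0.2,0,0,0],
    [0,0,0.2,0,0,0],
  ],
)

```text
time: 25.55
tcp_pos: [0.5388, 0.2307, 0.0658]
eef_rot: [-2.223, -2.218, 0.0]
ft_force: [-3.0, -2.1, 16.8]
gripper_width: -0.0003
```

Emit:
servo_tool(
  motion=[
    [0,0,-0.3,0,0,0],
    [0,0,-1,0,0,0],
    [0,0,-4,0,0,0],
    [0,0,-8,0,0,0],
    [0,0,-12,0,0,0],
    [0,-4,-15,0,0,0],
    [0,-8,-17,0,0,0],
    [0,-11,-17,0,0,0],
    [0,-11,-17,0,0,0],
    [0,-11,-17,0,0,0],
  ],
)

```text
time: 26.55
tcp_pos: [0.4285, 0.2309, 0.2344]
eef_rot: [-2.222, -2.219, 0.002]
ft_force: [0.6, 0.0, -0.6]
gripper_width: -0.0001
```

Run:
```python
from h import *
a=snap('top','t9');s=snap('scene','s9');st()
A=cv2.resize(a['pixels'][85:265,155:395,::-1],(400,300));B=cv2.resize(s['pixels'][110:290,130:370,::-1],(400,300))
cv2.imwrite('pics/c9.png',np.hstack([A,B]))
```

```text
26.65 [0.4295 0.2309 0.234 ] [[0.002, 1.0, -0.002], [1.0, -0.002, 0.0], [0.0, -0.002, -1.0]] [ 4.920e-01  1.030e-01 -3.030e-01  1.166e+00  1.000e-03  2.065e+00] [-0.6 -0.5 -0.2]
```

View pics/c9.png

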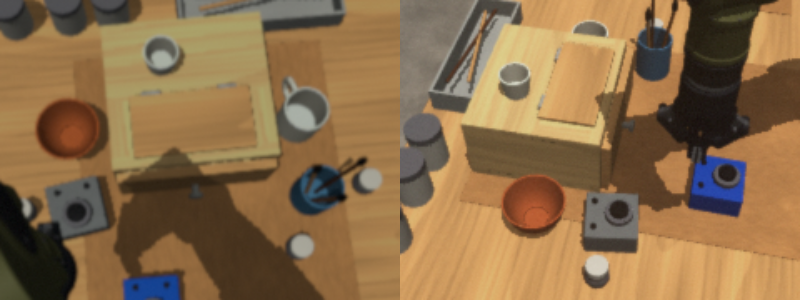

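The drawer is flush, the flap is flat (190,120), the button is released and the bystanders haven't moved. I'm handing the job in.

```bash
python3 -c "from cell import manip;print(manip.job_done())"
```

```text
the job is handed in; nothing more can be done
None
```

I pushed the drawer fully home, pushed the roof flap down flat, and then pressed and released the button. The job was handed in at about 27 s, with the arm clear of everything.

- **Drawer:** it stopped at TCP x = 0.5545, where I expected it to shut, with about 8 N on the tip.
- **Flap:** the tip stopped at z = 0.148 with 13 N, which is the height of the flap's top face when shut.
- **Button:** I pressed it twice. The first press reached about 56 N on the button, well above the 3.5 N it needs. My camera estimate of the button's height (63–67 mm) was lower than the level where the spring force began, about 72 mm. That left it unclear whether the tip had landed on the collar. The second, stepwise press rose steadily from 1.4 to 3.4 N and then met a hard stop at 65.8 mm, which fits a full 6 mm of travel.
- **Last pictures:** the drawer is flush, the flap is flat, and the roof cup, mug, jar, pots and bisque bowl look unmoved. The painted bowl was never approached. It was still standing when I last saw it, after the drawer shut and before the flap closed over it.

I viewed 11 pictures, one over the budget. Early on, the last joint ran to its range limit while turning the tool, so I turned it back before touching anything.

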